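Lever up a control box cover and set the feed lever

TASK

Take the flat-bladed screwdriver, put its blade into the notch in the wall of the control box and lever the shut cover up with it; keep your fingers off the cover until the blade has raised its edge by some 4 cm. Swing the cover open past upright so that it stays open, and lay the screwdriver down flat on the bench. Then set the lever inside the box to the same angle as the pointer on the scale plate behind it, and leave the other things on the bench where they lie.

Things in the scene. Friction and masses are not known exactly. Their poses are not given: they have to be found in the camera images.
- screwdriver: flat-bladed screwdriver, dark blue handle, 230 mm long, loose on the bench. Origin: middle of its length on its underside; y axis along the tool, blade tip at y = -115 mm, handle y = +15 to +115 mm; tool axis 13.6 mm above the underside. Handle 29 mm thick to the eye, gripped across x at about 20 mm, 27 mm high; shank 6 mm thick. 130 g, centre of mass at y = +48 mm
- blade_tip (a point): tip of the screwdriver's blade, on the tool's axis; axes as the screwdriver
- handle_mid (a point): middle of the screwdriver's handle, on the tool's axis
- control_box: grey steel box fixed to the bench, 160 (x) by 210 (y) by 120 mm high, walls 4 mm, inner floor z = 6 mm. Origin: centre of underside. The notched wall, x = -80 mm, faces the box's -x (about the robot's right); the cover hinges at the far wall. Feet 8 mm high out to y = +-124 mm. Inside: lever at x = -14 mm, upright scale plate at x = 56 mm (to z = 91 mm, y = +-85 mm)
- notch (a point): middle of the notch in the wall's outer face, 105 mm above the bench. The notch is 44 mm wide along the box's y, cut from the wall's top edge down to z = 95 mm; the shut cover's free edge lies 6 mm behind the outer face, its underside at z = 115.5 mm, so 20 mm of height is open below it. Axes as the box
- cover_hinge (a point): middle of the cover's hinge line, on the box at x = 78 mm, z = 117.5 mm; the line runs along the box's y
- cover (a joint): cover angle: 0 shut, flush in the box's top; grows as the free edge rises and swings over to the hinge side; pi/2 upright; stop at 1.9. Aluminium plate 150 by 198 by 4 mm, 180 g, stiff hinge: it stays where it is left, 2 to 3 N at the free edge moves it
- cover_edge (a point): middle of the cover's free edge, at its underside, 152 mm from the hinge line
- lever (a joint): angle of the lever inside the box about an axis along the box's x through lever_pivot: 0 upright, positive leaning to the box's +y, stops at -0.75 and +0.75. It stays where it is left; about 1.5 N at the knob moves it.
- lever_knob (a point): centre of the black ball knob, 24 mm across, on the lever's 8 mm rod, 60 mm from the pivot; z axis along the lever away from the pivot
- lever_pivot (a point): the lever's pivot, on the box at x = -14 mm, y = 0, z = 35 mm; axes as the box
- pointer (a joint): angle of the dark steel pointer on the aluminium scale plate, with the same zero, axis direction and sense as the lever: the lever is set when both angles are equal. It is clamped tight and does not move.
- pointer_tip (a point): tip of the pointer, 60 mm from its pivot (box x = 50 mm, y = 0, z = 35 mm); z axis along the pointer
- spanner: steel combination spanner, 199 mm long along its y, 40 mm wide, 7 mm thick, loose on the bench: to be left alone. Origin: centre of its underside
- gear: steel spur gear lying flat, 65 mm across, 24 mm high, loose: to be left alone. Origin: centre of its underside
- bearing: ball bearing lying flat, 62 mm across, 16 mm high, loose: to be left alone. Origin: centre of its underside

How it is judged:
On the way, in this order (a step that is already met when the one before it is completed fails the run):
1. the screwdriver has levered the cover up by more than 0.2 rad (30 mm at its edge) and still bears on it (value of joint cover above 0.2 rad and contact force between screwdriver and cover above 0.05 N), for 0.05 s.
2. the cover is open past upright (value of joint cover above 1.58 rad), for 0.2 s.
At the end, for the whole second after the job is handed in: the cover stands open past upright (more than 1.58 rad), the lever stands still at the pointer's angle within 0.08 rad (5 mm at the knob), and the screwdriver lies released, flat and still on the bench (blade tip and middle of the handle below 30 mm) (value of joint cover above 1.58 rad and angle between the z axis of lever_knob and the z axis of pointer_tip, either way round below 0.08 rad and velocity of joint lever between -0.05 and 0.05 rad/s and height (world z) of each of handle_mid, blade_tip below 0.03 m and linear speed of screwdriver below 0.02 m/s); the robot touches nothing.
It fails at once if the fingers touch the cover before the blade has raised it (below 0.15 rad) (value of joint cover below 0.15 rad and contact force between the fingers and cover above 0.5 N).
It fails at once if the spanner, gear or bearing is pushed more than 30 mm (distance of any of spanner, gear, bearing from where it was at the start of the episode above 0.03 m).
It also fails if it takes over 72 s, if anything falls off the work surface, if the arm or the gripper's body presses on something with over 40 N, if the wrist force passes 120 N, or if a joint passes its speed limit or range.

ROBOT

A 7-joint arm with a two-finger parallel gripper is mounted at the origin on a cart in front of the work surface, level with it; the furniture and walls round the work are solid. World frame = base frame: x ahead of the robot, y to its left, z up, the work surface at z = 0. Lengths are in m, angles in rad, forces in N, time in s.
With the tool pointing down it reaches from about 0.4 to 0.9 m from the base axis. Payload 5.5 kg.
Tool frame: the origin (TCP) lies midway between the tips of the shut fingers; the grasp point (between the pads) lies 19 mm behind it (manip.grip_depth is the distance from the TCP to the grasp point, in m); z points along the fingers, x is the direction in which the jaws open and shut, and the axes are right-handed (so a half turn about z gives the same grasp; the last joint's range is limited). The gripper opens to 92 mm and grips with 3 to 60 N. Pads are 19 mm wide; open, the fingers measure 130 mm over their backs; the gripper's body (75 mm by 190 mm) begins 47 mm behind the grasp point.
Start: joints at [-0.838, 0.501, -0.427, 1.55, 0.221, 1.138, -0.21], TCP at [0.294, 0.58, 0.227] pointing down, gripper open.
Joint ranges: [-2.88, 2.88], [-0.31, 2.03], [-1.54, 1.56], [0.2, 2.42], [-1.41, 4.55], [0.19, 2.02], [-2.57, 2.57]. Speed limits (rad/s): [2.57, 2.57, 3.14, 3.14, 3.14, 3.14, 3.14].

INTERFACE

Orientations are given as a unit quaternion [x, y, z, w].
In Python, from bench import manip, effector, viewer gives the robot as it stands. Calls block until the motion is done:
- manip.move_pose(position, orientation): joint-space move of the TCP to a pose.
- manip.servo_line(position, ori=None, vel=0.15): straight line of the TCP; ori=None keeps the orientation; vel is the mean speed in m/s.
- manip.movej(angles): joint-space move.
- effector.open_jaws() and effector.close(f_grip=None): open the fingers fully, or close them until they stop; f_grip is the grip in N (None keeps the last).
- manip.sleep(seconds).
- manip.solve_ik(position, orientation): joint angles nearest the present ones, or None.
- viewer.get_image(name): name is "side" or "top" or "wrist"; returns the picture (384x512x3 uint8, red, green, blue); there is no depth.
- viewer.get_calibration(name): a dict with "vfov" (degrees; the focal length in pixels is half the picture's height over the tangent of half this angle, whatever the lens; pixels are square), "cx", "cy" (the principal point, pixels), "eye" and "attitude" of the camera in the world. Camera axes: x right, y down, z forward; pixel columns grow to the right and rows downward; lengths in m; the calibration is good to about 2 mm. A picture is of the moment at which its call begins: read the wrist's pose just before it. get_calibration takes no time and is no camera call; for the wrist camera it gives the pose at the moment of the call.
A pose or a line that the arm cannot do raises manip.PlanningError and nothing moves.
- manip.hand_in(): hands the job in, once; it reports no verdict.
Readings, each from a call of its own:
- manip.current_clock(): time.
- manip.current_q(): joint angles.
- manip.current_joint_velocities(): joint speeds.
- manip.current_tau(): joint torques, N m.
- manip.current_tool_pos(): TCP position.
- manip.current_tcp_rot(): TCP orientation.
- manip.current_force(): force on the tool from outside, world axes, zero at the start.
- manip.current_wrist_torque(): the same for the moment, N m.
- manip.current_finger_gap(): finger opening in m.
Only numpy, scipy, OpenCV 4.12 (cv2) and the standard library are available. Lean on these libraries where they do the work, as an engineer would, in place of code of your own. Each camera call takes 0.05 s, during which the arm holds its last target. There are 200 camera calls.

## Working session

There is one attempt and no reset: what is moved stays moved. The work goes in short steps, each a Python script; the robot and the scene stay as the last script left them, time stands still between calls to the robot, and variables do not carry over. Pictures are saved under pics/ and viewed, about 8 in all and at most 12, crops included, and the job is handed in when it is done.

```bash
ls; mkdir -p pics; python3 - <<'E'
from bench import manip, effector, viewer
import cv2, numpy as np
for n in ("top","side","wrist"):
    c=viewer.get_calibration(n); print(n,c)
a=[viewer.get_image(n) for n in ("top","side")]
for n,i in zip(("top","side"),a): cv2.imwrite(f"pics/{n}0.png",i[:,:,::-1])
print(manip.current_clock(),manip.current_tool_pos(),manip.current_tcp_rot(),manip.grip_depth)
E
```

```text
pics
top {'vfov': 43.84001204950458, 'cx': 248.34890179621217, 'cy': 196.92814156071432, 'eye': array([0.35562632, 0.0443113 , 1.56016195]), 'attitude': array([-0.69741133,  0.7140481 , -0.03766889,  0.0483095 ])}
side {'vfov': 43.616726336878216, 'cx': 254.32697260292386, 'cy': 181.3515699125908, 'eye': array([0.55144927, 1.28154448, 1.17759875]), 'attitude': array([ 0.00688413,  0.91308594, -0.40770699,  0.00129501])}
wrist {'vfov': 67.76343982650434, 'cx': 254.60904093667304, 'cy': 188.99703831893814, 'eye': array([0.23369522, 0.60942201, 0.38236526]), 'attitude': array([0.84563257, 0.51852867, 0.06548464, 0.10837596])}
0.1 [0.2940113  0.57901834 0.22578986] [ 8.52254384e-01  5.23126871e-01 -7.55060110e-04  4.15260272e-04] 0.0188
```

View pics/top0.png

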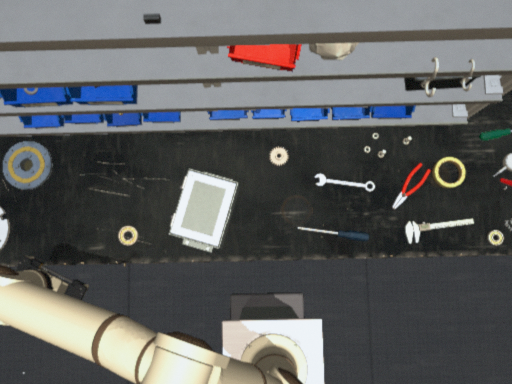

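View pics/side0.png

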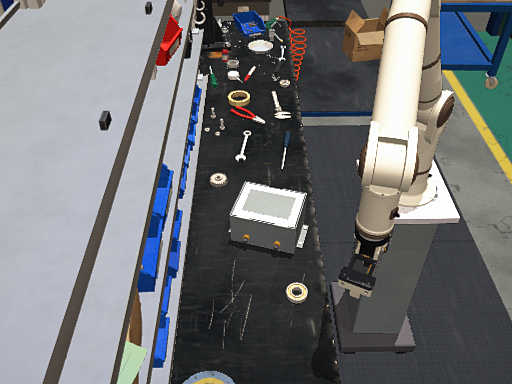

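```bash
cat > h.py <<'E'
from bench import manip, effector, viewer
import cv2, numpy as np
from scipy.spatial.transform import Rotation as R
def rays(c,px):
    f=192/np.tan(np.radians(c['vfov'])/2); px=np.atleast_2d(px).astype(float)
    d=np.c_[(px[:,0]-c['cx'])/f,(px[:,1]-c['cy'])/f,np.ones(len(px))]
    return R.from_quat(c['attitude']).apply(d)
def onplane(c,px,p0,n):
    d=rays(c,px); e=c['eye']; return e+d*(((np.asarray(p0)-e)@n)/(d@n))[:,None]
def onz(c,px,z): return onplane(c,px,[0,0,z],np.array([0,0,1.]))
def proj(c,P):
    f=192/np.tan(np.radians(c['vfov'])/2); p=R.from_quat(c['attitude']).inv().apply(np.atleast_2d(P)-c['eye'])
    return np.c_[p[:,0]/p[:,2]*f+c['cx'],p[:,1]/p[:,2]*f+c['cy']]
def shot(n,name=None):
    c=viewer.get_calibration(n); i=viewer.get_image(n)
    if name: cv2.imwrite(f"pics/{name}.png",i[:,:,::-1])
    return c,i
def down(yaw):  # tool z down, tool x along world yaw
    x=np.array([np.cos(yaw),np.sin(yaw),0]); z=np.array([0,0,-1.])
    return R.from_matrix(np.c_[x,np.cross(z,x),z])
E
python3 - <<'E'
from h import *
c=viewer.get_calibration("top")
names=["cov c1","c2","c3","c4"]
print(onz(c,[[190,169],[238,181],[213,248],[170,234]],0.12).round(3))
print("driver",onz(c,[[298,228],[340,234],[368,237]],0.014).round(3))
print("spanner..",onz(c,[[318,180],[372,186],[279,156],[128,236]],0.01).round(3))
c=viewer.get_calibration("wrist");print(R.from_quat(c['attitude']).as_matrix()[:,2], R.from_quat(manip.current_tcp_rot()).inv().apply(c['eye']-manip.current_tool_pos()))
x=onz(viewer.get_calibration("top"),[[298,228],[368,237]],.014)
m=x.mean(0)
for yaw in np.arange(-3,3.2,.4):
    q=manip.solve_ik([m[0],m[1]+.1,.3],down(yaw).as_quat()); print(round(yaw,2), None if q is None else np.round(q,2))
E
```

```text
[[0.623 0.241 0.12 ]
 [0.582 0.095 0.12 ]
 [0.38  0.174 0.12 ]
 [0.425 0.303 0.12 ]]
driver [[ 0.44  -0.093  0.014]
 [ 0.417 -0.227  0.014]
 [ 0.406 -0.317  0.014]]
spanner.. [[ 0.596 -0.164  0.01 ]
 [ 0.571 -0.339  0.01 ]
 [ 0.679 -0.039  0.01 ]
 [ 0.427  0.46   0.01 ]]
[ 0.22322627 -0.11522006 -0.96793304] [-0.00042117 -0.06756541 -0.15667279]
-3.0 None
-2.6 [-0.05 -0.    0.23  1.98  0.    1.16 -2.42]
-2.2 [-0.05 -0.    0.23  1.98  0.    1.16 -2.02]
-1.8 [-0.15 -0.    0.33  1.99  0.    1.16 -1.62]
-1.4 [-0.09 -0.    0.27  1.98  0.    1.16 -1.22]
-1.0 [-0.06 -0.    0.24  1.98  0.    1.16 -0.82]
-0.6 [-0.03  0.    0.21  1.98 -0.    1.16 -0.42]
-0.2 [ 0.01  0.    0.18  1.98 -0.    1.16 -0.02]
0.2 [ 0.02  0.    0.16  1.98 -0.    1.16  0.38]
0.6 [ 0.02  0.    0.16  1.98 -0.    1.16  0.78]
1.0 [ 0.02  0.    0.16  1.98 -0.    1.16  1.18]
1.4 [ 0.03  0.    0.16  1.98 -0.    1.16  1.58]
1.8 [ 0.03  0.    0.15  1.98 -0.    1.16  1.98]
2.2 [ 0.08  0.    0.1   1.98 -0.    1.16  2.38]
2.6 [-1.36 -0.29  1.36  2.    0.3   1.21  2.49]
3.0 None
```

```bash
python3 - <<'E'
from h import *
import json
# raise first
manip.move_pose([.50,.14,.36],down(-.25).as_quat()); manip.sleep(.3)
c,i=shot("wrist","wbox"); np.save("cb.npy",c,allow_pickle=True)
manip.move_pose([.43,-.22,.25],down(-.15).as_quat()); manip.sleep(.3)
c,j=shot("wrist","wdrv"); np.save("cd.npy",c,allow_pickle=True)
cv2.imwrite("pics/both.png",cv2.resize(np.vstack([i,j]),(400,600))[:,:,::-1])
print(manip.current_clock())
hsv=cv2.cvtColor(j,cv2.COLOR_RGB2HSV)
m=cv2.inRange(hsv,(95,80,30),(125,255,255)); n,l,s,ce=cv2.connectedComponentsWithStats(m); print([ (s[k],ce[k].round()) for k in range(1,n) if s[k,4]>150])
E
```

```text
4.05
[(array([ 238,  167,   20,   68, 1030], dtype=int32), array([248., 203.]))]
```

View pics/wbox.png

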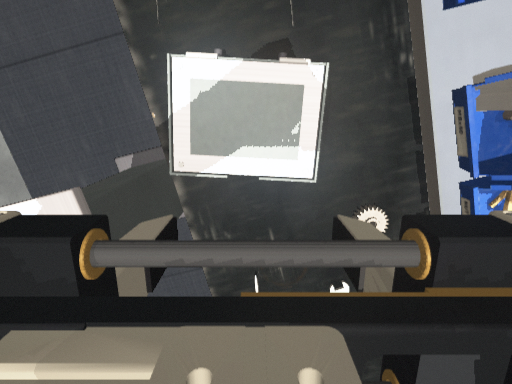

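View pics/wdrv.png

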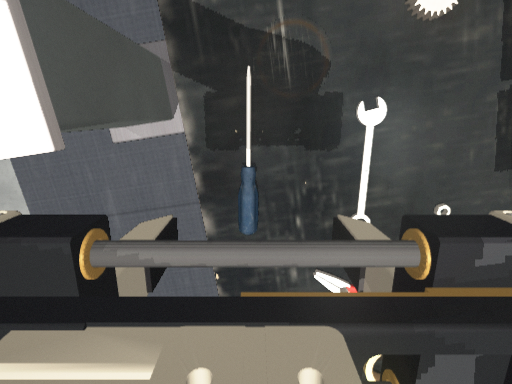

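```bash
python3 - <<'E'
from h import *
cb=np.load("cb.npy",allow_pickle=True).item(); cd=np.load("cd.npy",allow_pickle=True).item()
P=onz(cb,[[168,53],[329,62],[317,182],[171,175]],.12); print(P.round(4), [np.linalg.norm(P[k]-P[k-3]).round(4) for k in range(4)])
D=onz(cd,[[249,66],[249,165],[248.5,235]],.0136); print(D.round(4),np.linalg.norm(D[0]-D[2]), np.linalg.norm(D[0]-D[1]))
i=cv2.imread("pics/wbox.png")[150:200,160:330]; cv2.imwrite("pics/zoom.png",cv2.resize(i,None,fx=4.5,fy=4.5,interpolation=cv2.INTER_CUBIC))
E
```

```text
[[0.4278 0.3068 0.12  ]
 [0.6247 0.2456 0.12  ]
 [0.5791 0.0939 0.12  ]
 [0.3809 0.155  0.12  ]] [np.float64(0.2062), np.float64(0.1583), np.float64(0.2073), np.float64(0.1589)]
[[ 0.442  -0.0923  0.0136]
 [ 0.4223 -0.2187  0.0136]
 [ 0.4054 -0.3223  0.0136]] 0.23287318525679832 0.1279384282783187
```

View pics/zoom.png

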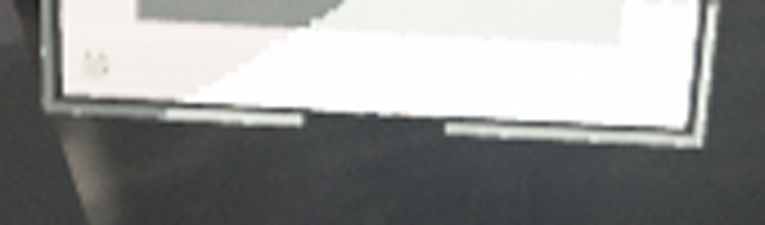

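```bash
cat >> h.py <<'E'
BY=1.2723; BX=np.array([np.cos(BY),np.sin(BY),0]); BYv=np.array([-np.sin(BY),np.cos(BY),0]); BC=np.array([.5031,.2003,0])
def box(x,y,z): return BC+x*BX+y*BYv+np.array([0,0,z])
HOLD=down(BY-np.pi/2)
L=.143; DZ=.0096   # tip ahead of / above TCP in the hand
def tcp_for_tip(P): return P-L*BX-np.array([0,0,DZ])
E
python3 - <<'E'
from h import *
tip=np.array([.442,-.0923,0]); a=np.radians(80.96); d=np.array([np.cos(a),np.sin(a),0])
g=tip-.143*d; o=down(a-np.pi/2).as_quat()
manip.move_pose(g+[0,0,.10],o); manip.servo_line(g+[0,0,.004],vel=.1)
effector.close(60); print("gap",manip.current_finger_gap(),manip.current_tool_pos(),g)
manip.servo_line(g+[0,0,.16],vel=.15)
manip.move_pose(tcp_for_tip(box(-.14,0,.17)),HOLD.as_quat()); manip.servo_line(tcp_for_tip(box(-.14,0,.105)),vel=.1); manip.sleep(.3)
print("gap",manip.current_finger_gap(),manip.current_tool_pos()-tcp_for_tip(box(-.14,0,.105)),manip.current_clock())
c,i=shot("wrist","held"); c2,s=shot("side"); np.save("ch.npy",c,allow_pickle=True)
print("exp tip",proj(c,box(-.14,0,.105)),proj(c2,box(-.14,0,.105)),"notch",proj(c,box(-.08,0,.12)),proj(c2,box(-.08,0,.12)))
cv2.imwrite("pics/hcomb.png",np.vstack([cv2.resize(i[40:260,120:400],None,fx=1.4,fy=1.4),cv2.resize(s[130:260,180:320],(392,364//1),interpolation=cv2.INTER_CUBIC)[:290]])[:,:,::-1])
E
```

```text
gap 0.01966870596589015 [ 0.41946893 -0.23350772  0.00397554] [ 0.41953127 -0.23352378  0.        ]
gap 0.019419585903056855 [3.79583488e-04 6.41228059e-06 4.53218118e-04] 9.9083
exp tip [[254.36657141 -66.28603789]] [[279.21499948 177.31482829]] notch [[ 254.14743043 -311.161318  ]] [[274.81953106 185.54705329]]
```

View pics/hcomb.png

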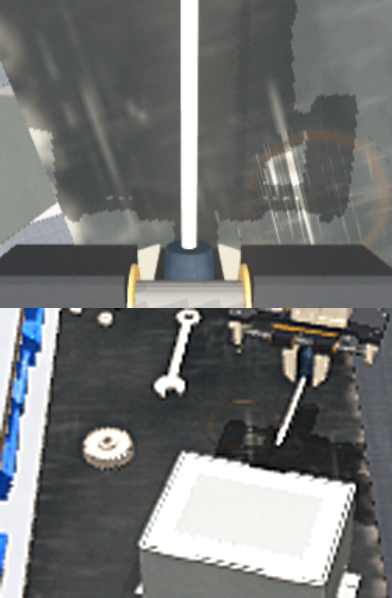

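```bash
python3 - <<'E'
from h import *
f0=manip.current_force()
manip.servo_line(tcp_for_tip(box(-.055,0,.105)),vel=.08); print("in",(manip.current_force()-f0).round(2), (manip.current_tool_pos()-tcp_for_tip(box(-.055,0,.105))).round(4))
r=.133
for t in (.05,.15,.25,.32):
    P=box(.078-r*np.cos(t),0,.1175+r*np.sin(t)-.005)
    manip.servo_line(tcp_for_tip(P),vel=.08); print(t,(manip.current_force()-f0).round(2),(manip.current_tool_pos()-tcp_for_tip(P)).round(4))
c,s=shot("side"); print(manip.current_clock())
e=lambda t:[box(.078-.152*np.cos(t),y,.1175+.152*np.sin(t)) for y in (-.099,.099)]
print(proj(c,e(.3)).round(),proj(c,e(0)).round())
_,w=shot("wrist")
cv2.imwrite("pics/lift.png",np.hstack([cv2.resize(s[130:260,180:320],None,fx=3,fy=3,interpolation=cv2.INTER_CUBIC),cv2.resize(w,(360,390))])[:,:,::-1])
E
```

```text
in [ 0.79 -0.52 -0.26] [-0.0002 -0.0006 -0.0001]
0.05 [ 1.05 -0.64 -1.58] [-0.     -0.0004  0.0002]
0.15 [ 0.36 -0.5  -0.08] [ 0.0002 -0.      0.0001]
0.25 [ 0.58 -1.14  0.14] [0.0002 0.0003 0.0001]
0.32 [ 0.9  -0.86  0.14] [0.     0.0002 0.    ]
12.4917
[[244. 173.]
 [305. 184.]] [[245. 182.]
 [304. 193.]]
```

View pics/lift.png

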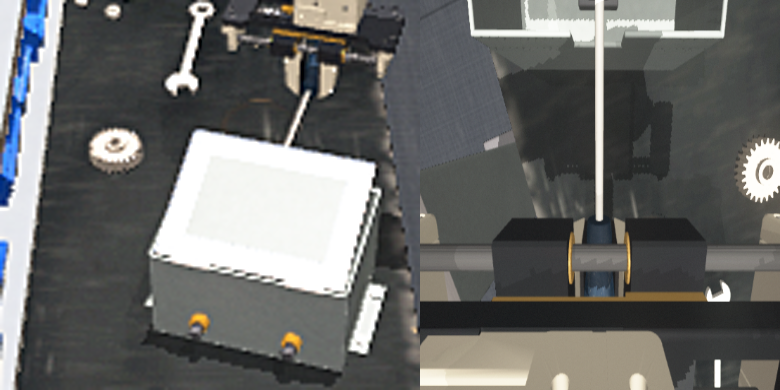

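```bash
python3 - <<'E'
from h import *
f0=manip.current_force(); r=.130
for t in (.5,.7,.9,1.1,1.3,1.5,1.65,1.78):
    o=.003*max(np.cos(t),0)
    P=box(.078-r*np.cos(t)-o*np.sin(t),0,.1175+r*np.sin(t)-o*np.cos(t))
    manip.servo_line(tcp_for_tip(P),vel=.12); print(t,(manip.current_force()-f0).round(2),(manip.current_tool_pos()-tcp_for_tip(P)).round(4))
manip.sleep(.2)
c,s=shot("side","open"); print(manip.current_clock())
e=lambda t:[box(.078-.152*np.cos(t),y,.1175+.152*np.sin(t)) for y in (-.099,.099)]
for t in (1.6,1.75): print(t,proj(c,e(t)).round())
cv2.imwrite("pics/open_z.png",cv2.resize(s[60:280,150:370],None,fx=2.7,fy=2.7,interpolation=cv2.INTER_CUBIC)[:,:,::-1])
E
```

```text
0.5 [-0.9   0.92  0.32] [0.0006 0.0005 0.0002]
0.7 [-1.1   0.72 -0.71] [ 0.0002  0.0003 -0.0001]
0.9 [-0.53  1.19 -0.53] [ 0.0002  0.0003 -0.0001]
1.1 [-0.67  0.59  0.45] [ 0.0002  0.0004 -0.0001]
1.3 [-0.72  0.03 -0.06] [ 0.0001  0.0003 -0.0001]
1.5 [-2.02  0.43  0.03] [ 0.      0.0002 -0.0001]
1.65 [-0.1   0.56  1.1 ] [-0.      0.0002 -0.0002]
1.78 [0.35 0.52 0.51] [-0.0001  0.0002 -0.0001]
15.6167
1.6 [[228. 177.]
 [296. 190.]]
1.75 [[226. 183.]
 [294. 196.]]
```

View pics/open_z.png

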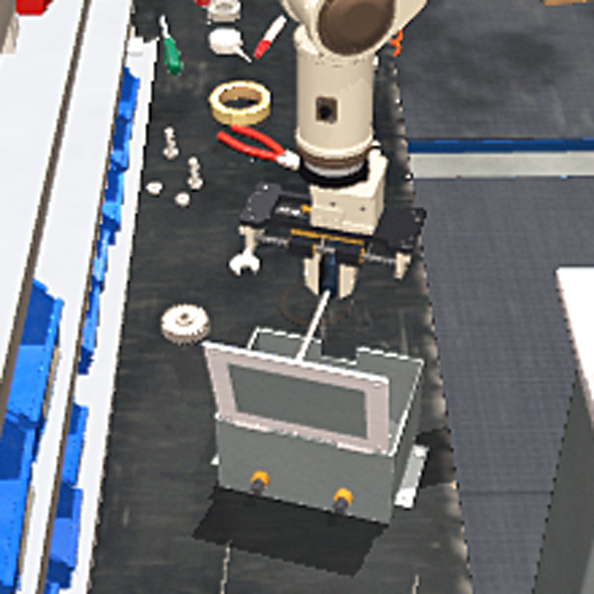

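```bash
python3 - <<'E'
from h import *
p=manip.current_tool_pos(); manip.servo_line(p-.30*BX,vel=.3)
a=np.radians(80.96); d=np.array([np.cos(a),np.sin(a),0]); g=np.array([.442,-.0923,0])-.143*d; o=down(a-np.pi/2).as_quat()
manip.move_pose(g+[0,0,.12],o); manip.servo_line(g+[0,0,.03],vel=.12); f0=manip.current_force(); manip.servo_line(g+[0,0,.0045],vel=.04); print((manip.current_force()-f0).round(2))
effector.open_jaws(); manip.servo_line(g+[0,0,.15],vel=.2)
off=np.array([0,-.0676,-.1567])
for (cx,cy,cz,t) in ((-.25,0,.35,40),(-.2,.0,.42,32)):
  Rt=R.from_rotvec(np.radians(t)*BYv*-1)*HOLD   # tilt tool z toward +BX
  if (Rt.as_matrix()[:,2]@BX)<0: print("sign")
  try: manip.move_pose(box(cx,cy,cz)-Rt.apply(off),Rt.as_quat()); print("ok",cx); break
  except manip.PlanningError as e: print(e)
manip.sleep(.3); c,i=shot("wrist","in1"); np.save("c1.npy",c,allow_pickle=True)
print(manip.current_clock(), proj(c,[box(-.014,0,.035),box(.05,0,.035),box(.05,0,.095),box(-.014,0,.095),box(-.08,-.1,.12),box(-.08,.1,.12)]).round())
cv2.imwrite("pics/in1z.png",cv2.resize(i[:210,120:390],None,fx=2.85,fy=2.85,interpolation=cv2.INTER_CUBIC)[:,:,::-1])
E
```

```text
[ 0.96  0.15 -0.28]
ok -0.25
22.5083 [[255. 130.]
 [255.  94.]
 [254.  59.]
 [255.  98.]
 [356. 132.]
 [153. 132.]]
```

View pics/in1z.png

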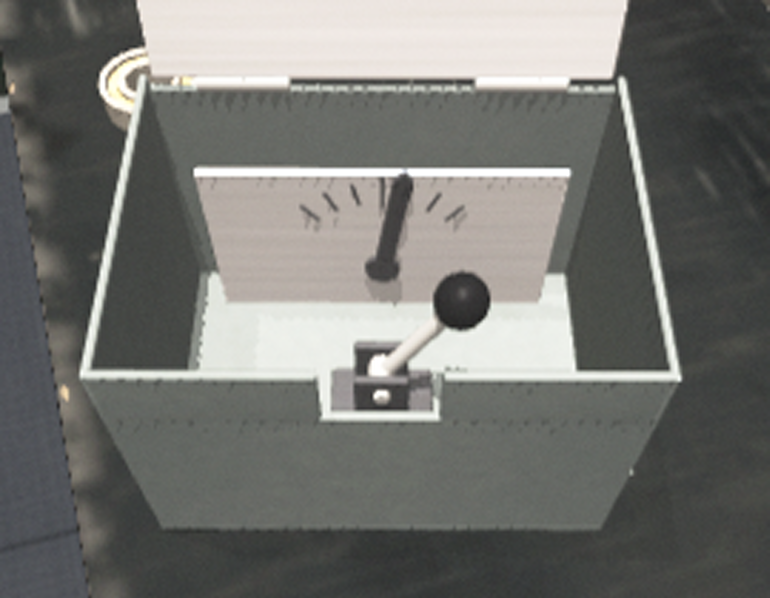

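```bash
python3 - <<'E'
from h import *
c=np.load("c1.npy",allow_pickle=True).item(); i=cv2.imread("pics/in1.png")
def cast(px,x):
    P=onplane(c,px,box(x,0,0),BX)-BC; return np.c_[P@BYv,P[:,2]]
g=cv2.cvtColor(i,cv2.COLOR_BGR2GRAY); m=(g<85).astype(np.uint8); m[:61]=0; m[101:]=0; m[:,:240]=0; m[:,275:]=0
n,l,s,ce=cv2.connectedComponentsWithStats(m); k=l[80,256] or 1+np.argmax(s[1:,4]); ys,xs=np.nonzero(l==k); print(s[k])
for x in (.05,.046):
  q=cast(np.c_[xs,ys],x); a=q[(q[:,1]>.048)&(q[:,1]<.088)]
  vx,vy,x0,y0=cv2.fitLine(a.astype(np.float32),cv2.DIST_L2,0,1e-5,1e-5).ravel(); t=cast([[254,94],[261,62.5]],x)
  print(x,"fit",np.arctan(vx/vy),"y at z=.035",x0+vx/vy*(.035-y0),"clicks",t.round(4),np.arctan2(*(t[1]-t[0])), np.arctan2(t[1,0],t[1,1]-.035))
kn=cast([[282.1,104.9]],-.014); print("knob",kn, np.hypot(kn[0,0],kn[0,1]-.035),np.arctan2(kn[0,0],kn[0,1]-.035))
E
```

```text
[249  62  16  36 238]
0.05 fit -0.19303782 y at z=.035 0.0016559465 clicks [[ 0.0007  0.0352]
 [-0.0083  0.0901]] -0.16239570041247237 -0.1489233984216467
0.046 fit -0.18608136 y at z=.035 0.0021600863 clicks [[ 0.0007  0.0394]
 [-0.0082  0.0936]] -0.16239570041247253 -0.13840773303427548
knob [[-0.03293534  0.0840417 ]] 0.05907473430951403 -0.5913952163143158
```

```bash
python3 - <<'E'
from h import *
A=-.17; Rt=R.from_rotvec(np.radians(10)*-BYv)*HOLD; z=Rt.as_matrix()[:,2]
K=box(-.014,.06*np.sin(A),.035+.06*np.cos(A)); T=K+z*(manip.grip_depth-.002)
c=viewer.get_calibration("wrist")
manip.move_pose(T+[0,0,.16],Rt.as_quat()); f0=manip.current_force()
manip.servo_line(T,vel=.12); print((manip.current_force()-f0).round(2),(manip.current_tool_pos()-T).round(4))
effector.close(8); print("gap",manip.current_finger_gap(),(manip.current_force()-f0).round(2),((manip.current_tool_pos()-T)@BYv).round(4))
effector.open_jaws(); manip.servo_line(T+[0,0,.16],vel=.2)
Rc=R.from_rotvec(np.radians(40)*-BYv)*HOLD
manip.move_pose(box(-.25,0,.35)-Rc.apply([0,-.0676,-.1567]),Rc.as_quat()); manip.sleep(.3)
c,i=shot("wrist","in2"); np.save("c2.npy",c,allow_pickle=True); c3,s=shot("side")
print(manip.current_clock())
for a in (-.12,-.17,-.22): print(a,proj(c,[box(-.014,.06*np.sin(a),.035+.06*np.cos(a)),box(.05,.06*np.sin(a),.035+.06*np.cos(a))]).round(1))
cv2.imwrite("pics/in2z.png",np.vstack([cv2.resize(i[40:150,170:340],None,fx=3.4,fy=3.4,interpolation=cv2.INTER_CUBIC),cv2.resize(s[60:280,140:363],(578,220))])[:,:,::-1])
E
```

```text
[0.31 1.4  1.57] [0.0006 0.0002 0.0007]
gap 0.022791646647707987 [ 2.79 -0.85  6.95] -0.0015
29.9917
-0.12 [[261.1  99.4]
 [260.7  60.3]]
-0.17 [[263.7  99.7]
 [263.   60.6]]
-0.22 [[266.2 100. ]
 [265.3  61. ]]
```

View pics/in2z.png

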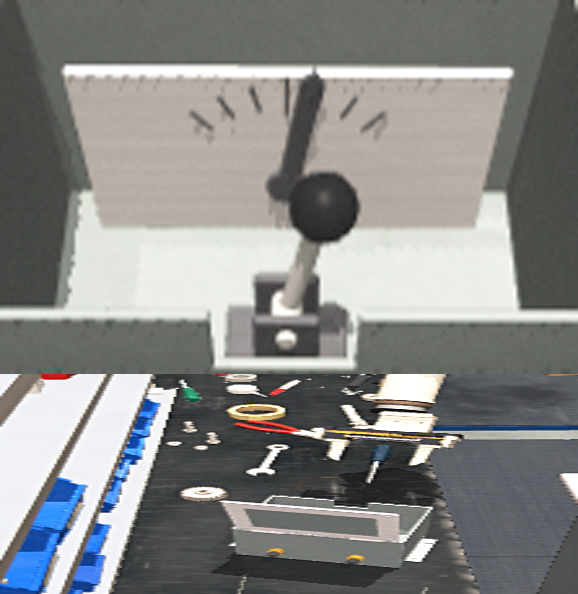

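```bash
python3 - <<'E'
from h import *
c=np.load("c2.npy",allow_pickle=True).item(); i=cv2.imread("pics/in2.png"); g=cv2.cvtColor(i,cv2.COLOR_BGR2GRAY)
def cast(px,x):
    P=onplane(c,px,box(x,0,0),BX)-BC; return np.c_[P@BYv,P[:,2]]
w=g[85:117,252:280]; m=(w<62).astype(np.uint8); m=cv2.morphologyEx(m,cv2.MORPH_OPEN,np.ones((7,7),np.uint8)); cs=cv2.findContours(m,0,2)[0]; (x,y),r=cv2.minEnclosingCircle(max(cs,key=cv2.contourArea)); print("knob",x+252,y+85,r)
k=cast([[x+252,y+85]],-.014)[0]; print("knob pt",k,np.arctan2(k[0],k[1]-.035),"radius",np.hypot(k[0],k[1]-.035))
rows=[]
for r in range(64,90):   # pointer mid columns by darkness weighting
    seg=g[r,245:275].astype(float); wt=np.clip(110-seg,0,None); 
    if wt.sum()>100: rows.append((245+(wt*np.arange(30)).sum()/wt.sum(),r,(wt>20).sum()))
rows=np.array(rows); rows=rows[rows[:,2]<9]; q=cast(rows[:,:2],.05); p=np.polyfit(q[:,1],q[:,0],1); print(len(rows),"pointer",np.arctan(p[0]),"y@.035",np.polyval(p,.035),"via tip",np.arctan2(np.polyval(p,.09),.055))
# box lateral check: wall inner/outer notch edges at z=.12 row
print("pivot bolt",cast([[170+286/3.4,40+339/3.4]],-.03))
E
```

```text
knob 264.8013095855713 101.07641983032227 9.69959831237793
knob pt [-0.01154123  0.09184377] -0.2003113653460372 radius 0.05800357331681512
25 pointer -0.1570019366496838 y@.035 0.0006630577627622846 via tip -0.14521968101900617
pivot bolt [[0.00100078 0.03728458]]
```

```bash
python3 - <<'E'
from h import *
A=-.17; Rt=R.from_rotvec(np.radians(10)*-BYv)*HOLD; z=Rt.as_matrix()[:,2]
K=box(-.014,.06*np.sin(A)+.002,.035+.06*np.cos(A)); T=K+z*(manip.grip_depth-.002)
manip.move_pose(T+[0,0,.16],Rt.as_quat()); manip.servo_line(T,vel=.12)
effector.close(8); print("gap",manip.current_finger_gap(),((manip.current_tool_pos()-T)@BYv).round(4))
effector.open_jaws(); manip.servo_line(T+[0,0,.16],vel=.2)
Rc=R.from_rotvec(np.radians(40)*-BYv)*HOLD
manip.move_pose(box(-.205,0,.32)-Rc.apply([0,-.0676,-.1567]),Rc.as_quat()); manip.sleep(.3)
c,i=shot("wrist","in3"); np.save("c3.npy",c,allow_pickle=True)
print(manip.current_clock(),proj(c,[box(-.014,0,.035),box(.05,0,.035)]))
k=proj(c,box(-.014,.06*np.sin(A),.095))[0].astype(int); print(k)
cv2.imwrite("pics/in3z.png",cv2.resize(i[k[1]-70:k[1]+50,k[0]-65:k[0]+55],None,fx=5,fy=5,interpolation=cv2.INTER_CUBIC)[:,:,::-1])
E
```

```text
gap 0.02291990907688866 -0.0012
37.425 [[254.83628709 146.28732186]
 [254.84326361 104.46991181]]
[265 112]
```

View pics/in3z.png

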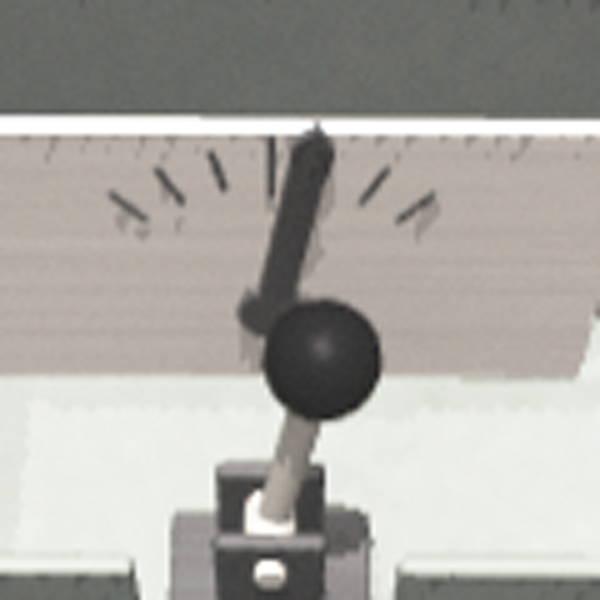

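```bash
python3 - <<'E'
from h import *
c=np.load("c3.npy",allow_pickle=True).item()
def cast(z,x):
    P=onplane(c,np.array(z)/5+[200,42],box(x,0,0),BX)-BC; return np.c_[P@BYv,P[:,2]]
for x in (.05,.048):
  q=cast([[317,122],[309,180],[294.5,230],[279,280],[271,165]],x); print(q.round(4)); p=np.polyfit(q[:4,1],q[:4,0],1); print("ptr slope",np.arctan(p[0]),"two-end",np.arctan2(*(q[0]-q[3])),"y@.035",np.polyval(p,.035),"tip-tick0",np.arctan2(q[0,0]-q[4,0],q[0,1]-.035))
k=cast([[323,359]],-.014)[0]; b=cast([[270,573]],-.026)[0]
print("knob",k,"bolt",b,"lever",np.arctan2(k[0],k[1]-.035),np.arctan2(k[0]-b[0],k[1]-.035))
E
```

```text
[[-0.0093  0.0948]
 [-0.0079  0.0786]
 [-0.0048  0.0632]
 [-0.0012  0.0466]
 [ 0.0008  0.0829]]
ptr slope -0.1697809638715131 two-end -0.16652196616340167 y@.035 0.00034084280803120884 tip-tick0 -0.1669127406077789
[[-0.0092  0.0966]
 [-0.0078  0.0804]
 [-0.0048  0.0652]
 [-0.0012  0.0487]
 [ 0.0008  0.0847]]
ptr slope -0.16978096387151267 two-end -0.16652196616340167 y@.035 0.0007227226751250334 tip-tick0 -0.16098231637902732
knob [-0.00973393  0.09282238] bolt [0.00098117 0.03124983] lever -0.16677824291000726 -0.18323208477698724
```

```bash
python3 - <<'E'
from h import *
manip.servo_line(manip.current_tool_pos()-.05*BX+[0,0,.12],vel=.2)
q=manip.current_q(); q=np.array(q); q[0]+=.9; manip.movej(q); manip.sleep(.3)
c,t=shot("top"); c2,s=shot("side")
print(manip.current_clock(),manip.current_tool_pos())
print("driver exp",proj(c,[[.442,-.0923,.0136],[.4054,-.3223,.0136]]).round(),proj(c2,[[.442,-.0923,.0136],[.4054,-.3223,.0136]]).round())
cv2.imwrite("pics/fin.png",np.hstack([cv2.resize(t[120:260,110:410],None,fx=1.4,fy=2),cv2.resize(s[60:270,180:330],(300,280))])[:,:,::-1])
E
```

```text
40.05 [ 0.27861966 -0.34333829  0.27605463]
driver exp [[298. 227.]
 [370. 237.]] [[282. 168.]
 [288. 131.]]
```

View pics/fin.png

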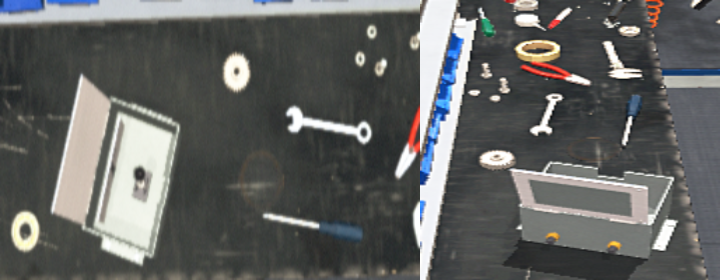

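```bash
python3 -c "
from h import *
print(manip.current_force().round(2)); print(manip.hand_in())"
```

```text
[-0.2   0.43  0.08]
the job is handed in; nothing more can be done
None
```

I did all the steps and handed the job in about 40 s into the 72 s allowed; no verdict is reported. The fingers never touched the cover.

- **Cover:** I put the blade into the notch and raised the edge to about 0.3 rad; the side view matched the predicted edge there. I then swung the cover over with the blade tip, and it stays open at roughly 1.8 rad.
- **Screwdriver:** it was laid back flat where it came from. The final top and side views put it within about 2 px of where it should be.
- **Lever:** I set it by closing the jaws round the knob. The first try ended about 0.04 rad off, so I corrected it once. The last close view gives the pointer at −0.167 rad and the lever at −0.167 to −0.183 rad, against the 0.08 rad allowed.
- **Other things on the bench:** the spanner, gear and bearing look unmoved in the last picture, and the robot was clear of everything.

**Checks that disagreed:** the pointer readings from the two earlier views scattered from −0.14 to −0.19 rad, so the angle is good to about ±0.03 rad. The wrist force while lifting was too noisy to show the blade's load on the cover. That the blade was still bearing on it past 0.2 rad rests on the pictures and on the cover following the blade.

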